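# Empty the cleaning beaker and hold it over its ring on the ultrasonic cleaner

## Task

The brass fittings in the steel beaker standing on the bench are clean: tip all four of them out of the beaker into the grey parts tray, then bring the beaker upright, carry it over to the ultrasonic cleaner and stop with it centred over the rubber ring that lies round the free hole of the cover, its bottom about a centimetre above the ring. Finish while holding it there, upright and still, so that I can work the ring up onto it: the beaker must not touch the cleaner, the ring or the beaker already hanging there, and the other things on the bench are to stay as they are.

Things in the scene. Friction and masses are not known exactly. Their poses are not given: they have to be found in the camera images.
- beaker: The steel beaker to handle: straight cup, no handle, 58 mm outside diameter, 85 mm tall, wall 3 mm, floor 4 mm, about 0.14 kg empty; stands upright on the bench with the four fittings inside. It drains once tipped well past level (115 to 120 degrees from upright). Grip it across its outside, the tool may lean 45 degrees. Origin at the centre of its underside, z up through its mouth.
- tray: Grey plastic parts tray, open at the top, empty at the start, 150 mm (its x) by 190 mm (its y), 45 mm tall, walls and floor 4 mm. Loose on the bench. Origin at the centre of its underside, z up.
- fitting0: Brass straight connector: six-sided collar 19 mm across its corners and 8 mm thick, with a round neck 13 mm in diameter, 18 mm long overall, 26 g. Origin at the centre of its collar's flat end, z along its axis. Clean and smooth (friction about 0.3): it slides down a wall steeper than about 20 degrees. Starts loose on the beaker's floor.
- fitting1: Brass union nut, six-sided, 19 mm across its corners, 13 mm tall, 20 g. Origin at the centre of its collar's flat end, z along its axis. Clean and smooth (friction about 0.3): it slides down a wall steeper than about 20 degrees. Starts loose on the beaker's floor.
- fitting2: Brass straight connector: six-sided collar 19 mm across its corners and 8 mm thick, with a round neck 13 mm in diameter, 18 mm long overall, 26 g. Origin at the centre of its collar's flat end, z along its axis. Clean and smooth (friction about 0.3): it slides down a wall steeper than about 20 degrees. Starts loose on the beaker's floor.
- fitting3: Brass union nut, six-sided, 19 mm across its corners, 13 mm tall, 20 g. Origin at the centre of its collar's flat end, z along its axis. Clean and smooth (friction about 0.3): it slides down a wall steeper than about 20 degrees. Starts loose on the beaker's floor.
- cleaner: Bench-top ultrasonic cleaner, steel, 150 mm (its x) by 260 mm (its y), fixed. Its flat cover lies 165 mm above the bench and has two round holes 66 mm in diameter on its y axis, 55 mm either side of the middle. Origin at the centre of its underside, z up.
- ring: Flat black rubber ring lying on the cleaner's cover concentric with the free hole (either one of the two): outside diameter 74 mm, inside 59 mm, 6 mm thick, so its top is 171 mm above the bench. Does not move. Origin at the centre of its underside (on the cover), z up.
- hung: A second steel beaker of the same size, hanging in the other hole of the cover by a rubber ring round its middle; its rim stands 40 mm above the cover. Not to be touched. Origin at the centre of its underside, 45 mm below the cover's top.
- mug: Blue ceramic mug, 80 mm across, 92 mm tall, handle at its +y. Bystander. Origin at the centre of its underside.
- can: Spray can with a red cap, 45 mm across, 132 mm tall, standing between tray and cleaner. Bystander. Origin at the centre of its underside.
- pliers: Cutters with red handles, about 160 mm long, lying along x (jaws to +x), 14 mm thick. Bystander. Origin under the pivot.
- driver: Screwdriver with a blue handle, lying along x, handle to -x. Bystander.
- tape: Roll of yellow tape lying flat, 90 mm across, 19 mm tall. Bystander. Origin at the centre of its underside.
- meter: Yellow and black multimeter lying on its back, 170 (x) by 82 (y) by 44 mm tall. Bystander. Origin at the centre of its underside.
There are look-alikes about, which are no part of the job. Leave any purple look-alike of the beaker alone.

How it is judged:
By the outcome, as a careful person would: the job done as asked, in the order asked, and still so for the second after the job is handed in, while the arm keeps its last pose, push and grip.
It also fails if it takes over 48 s, if anything falls off the work surface, if the arm or the gripper's body presses on something with over 40 N, if the wrist force passes 120 N, or if a joint passes its speed limit or range.

## Robot

A 6-joint arm with a two-finger parallel gripper is mounted at the origin on the work surface. World frame = base frame: x ahead of the robot, y to its left, z up, the work surface at z = 0. Lengths are in mm, angles in rad, forces in N, time in s.
With the tool pointing down it reaches from about 275 to 850 mm from the base axis. Payload 19 kg.
Tool frame: the origin (TCP) lies at the very end of the fingers, on their centre line; the grasp point (between the pads) lies 19 mm behind it; z points along the fingers, y is the line along which they close (so a half turn about z gives the same grasp; the last joint's range is limited). The gripper opens to 85 mm and grips with 20 to 120 N. Pads are 22 mm wide; open, the fingers measure 114 mm over their backs; the gripper's body (76 mm by 85 mm) begins 54 mm behind the grasp point. The pads swing forward as they close: fully open they stand 13 mm farther back than shut.
Start: joints at [-1.461, 0.15, 1.437, -0, 1.554, -0.134], TCP at [138.776, -557.971, 231.267] pointing down, gripper open.
Joint ranges: [-2.8, 2.8], [-0.68, 2.1], [0.12, 2.68], [-1.39, 4.53], [0.16, 2.79], [-2.81, 2.81]. Speed limits (rad/s): [1.89, 1.89, 2.22, 3.01, 3.01, 3.01].

## Interface

Orientations are given as a 3x3 rotation matrix whose columns are the frame's x, y, z axes.
In Python, from cell import r gives the robot as it stands.
- The arm moves only by the shell command python3 -m pendant 'ROWS' [OPENING] [FORCE]. ROWS is JSON, a list of rows, each an object with "delta_pos": the shift along the tool's x, y, z as a fraction of full scale, a list of three; "delta_rot": the turn, a rotation vector about the tool's x, y, z as a fraction of full scale, a list of three. A call has 1 to 8 rows; each row shifts and turns the commanded pose from where the row before left it, along the tool's axes as they then stand; what a row does not reach is not made up. Full scale, the value 1, is 60 mm for a shift and 10 degrees for a turn. A row lasts 1/8 s, in which the tool goes at most 62.5 mm and 10.7 degrees, less where a joint would pass 70% of its speed; a pose out of reach is approached as far as the arm can. A call with a number of a shift or a turn outside -1 to 1 is refused whole. A call with a gripper value outside its range is refused whole. OPENING is the opening, from -1 (shut) to 1 (fully open), set as the call begins (- or left out, the last holds). The fingers move at their own pace and stop on an object; FORCE is the grip in N (left out, the last holds). Time passes only in rows, so rows that do not move let the fingers close. It gives the time, the measured TCP pose, the force, the opening and the grip force at its end, in the units of the state.
- r.sense(): the state, without advancing time (a new reading comes with each control period).
- r.read_camera(name): name is "side" or "top" or "wrist"; returns a dict with "pixels" (420x560x3 uint8, blue, green, red), "camera_matrix" (3x3 intrinsics, pixels), "dist" ([k1, k2, p1, p2, k3] as OpenCV has them; the pictures are not rectified), "extrinsics" (4x4, takes a point from camera to world coordinates); the wrist camera has in their place "mount" (4x4, takes a point from camera to tool coordinates, whose origin is the TCP and whose axes are the flange's). Camera axes: x right, y up, looking along -z (the intrinsics and any distortion apply to the point x, -y, -z); pixel columns grow to the right and rows downward; lengths in mm; the calibration is good to about 2 mm. A picture is of the moment at which its call begins: read the wrist's pose just before it. There is no depth.
- r.sign_off(): hands the job in; it is judged then, once.
The state is a dict: "time": time; "qpos": joint angles; "dq": joint speeds; "joint_efforts": joint torques, N m; "ee_pos": TCP position; "ee_rot": TCP orientation; "contact_force": force on the tool from outside, world axes, zero at the start; "wrist_torque": the same for the moment, N m; "grip_width": finger opening in mm; "gripper_force": force on a finger pad.
Only numpy, scipy, OpenCV 4.12 (cv2) and the standard library are available. Lean on these libraries where they do the work, as an engineer would, in place of code of your own. Each camera call takes 0.05 s, during which the arm holds its last target. There are 200 camera calls.

## Working session

There is one attempt and no reset: what is moved stays moved. The work goes in short steps, Python scripts to look and compute and a shell command to move; the robot and the scene stay as the last step left them, time stands still between calls to the robot, and variables do not carry over. Pictures are saved under pics/ and viewed, at most 10 in all, crops included, and the job is handed in when it is done.

```bash
mkdir -p pics; ls; python3 - <<'E'
from cell import r
import cv2,numpy as np
for n in("top","side"):
    c=r.read_camera(n); cv2.imwrite(f"pics/{n}0.png",c["pixels"]); np.savez(f"{n}0.npz",**{k:np.array(v) for k,v in c.items()})
    print(n,np.round(c["camera_matrix"],1).tolist(),np.round(c["extrinsics"],3).tolist(),c["dist"])
s=r.sense();print(s["time"],s["ee_pos"],np.round(s["ee_rot"],3).tolist(),s["grip_width"])
E
```

```text
pics
top [[502.5, 0.0, 274.3], [0.0, 502.5, 216.7], [0.0, 0.0, 1.0]] [[0.026, 0.985, -0.173, 273.999], [-0.999, 0.029, 0.016, 22.136], [0.021, 0.172, 0.985, 1612.65], [0.0, 0.0, 0.0, 1.0]] [0.05293069 0.         0.         0.         0.        ]
side [[408.7, 0.0, 278.8], [0.0, 408.7, 206.8], [0.0, 0.0, 1.0]] [[0.979, 0.123, -0.161, 380.335], [-0.201, 0.492, -0.847, -841.99], [-0.025, 0.862, 0.507, 624.78], [0.0, 0.0, 0.0, 1.0]] [-0.05327506  0.          0.          0.          0.        ]
0.1 [ 138.75631568 -557.79633092  230.77019535] [[0.97, 0.241, -0.0], [0.241, -0.97, 0.001], [0.0, -0.001, -1.0]] 85.52113126559475
```

View pics/top0.png

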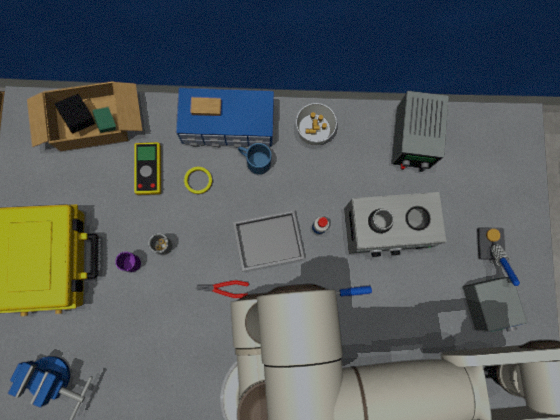

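View pics/side0.png

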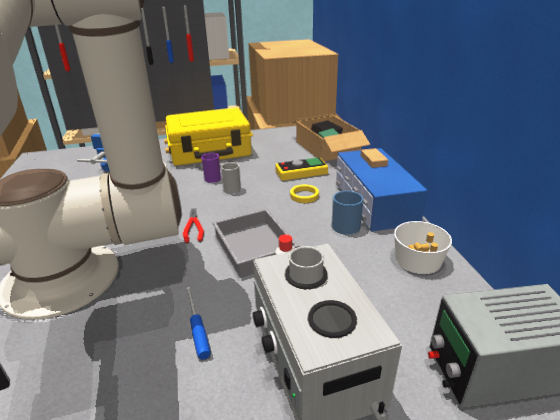

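The top view shows these candidates for the beaker:
- Steel beaker at about (160,243), with brass inside. It stands on the bench and fits the description.
- Purple look-alike at (128,262).
- Hung steel beaker at (381,219), in the cleaner.

The free hole with the ring is at (417,217), the tray at (269,240) and the can at (322,225). I'll confirm with one enlarged crop and measure.

```bash
cat > h.py <<'E'
import numpy as np,cv2
def load(n): return dict(np.load(n))
def ray(c,px):
    p=cv2.undistortPoints(np.array(px,float).reshape(-1,1,2),c["camera_matrix"],c["dist"]).reshape(-1,2)
    E=c["extrinsics"]; d=np.c_[p[:,0],-p[:,1],-np.ones(len(p))]@E[:3,:3].T
    return E[:3,3],d
def plane(c,px,z):
    o,d=ray(c,px); return o+d*((z-o[2])/d[:,2])[:,None]
def proj(c,P):
    E=np.linalg.inv(c["extrinsics"]); q=np.atleast_2d(P)@E[:3,:3].T+E[:3,3]
    q=q*[1,-1,-1]; return cv2.projectPoints(q.astype(float),np.zeros(3),np.zeros(3),c["camera_matrix"],c["dist"])[0].reshape(-1,2)
E
python3 - <<'E'
from h import *
t=load("top0.npz"); im=t["pixels"]; s=load("side0.npz")["pixels"]
a=cv2.resize(im[215:285,105:195],(400,300),interpolation=cv2.INTER_CUBIC)
b=cv2.resize(im[190:250,340:450],(400,300),interpolation=cv2.INTER_CUBIC)
c=cv2.resize(s[140:200,190:270],(400,300),interpolation=cv2.INTER_CUBIC)
d=cv2.resize(s[235:345,250:397],(400,300),interpolation=cv2.INTER_CUBIC)
cv2.imwrite("pics/crop1.png",np.vstack([np.hstack([a,b]),np.hstack([c,d])]))
for n,px,z in [("beaker rim",(160,243),85),("purple",(128,262),85),("hung rim",(381,219),205),("hole",(417,217),171),("traycorn",(236,219),45),("",(296,211),45),("",(304,261),45),("",(241,270),45),("can",(322,223),132),("mug",(259,158),92)]:
    print(n,plane(t,[px],z).round(0))
E
```

```text
beaker rim [[451. 342.  85.]]
purple [[391. 434.  85.]]
hung rim [[ 523. -304.  205.]]
hole [[ 538. -417.  171.]]
traycorn [[538. 118.  45.]]
 [[569. -71.  45.]]
 [[411. -99.  45.]]
 [[378.  96.  45.]]
can [[ 519. -145.  132.]]
mug [[726.  50.  92.]]
```

View pics/crop1.png

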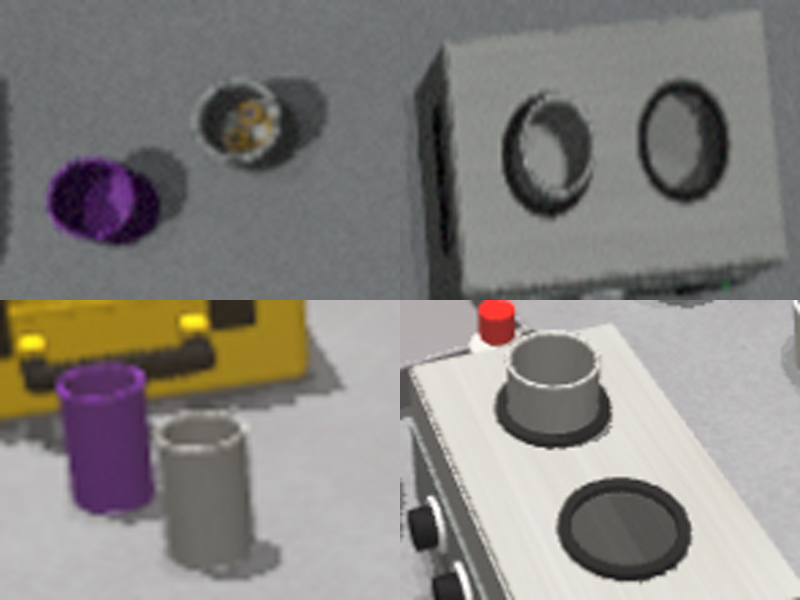

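The crop confirms the steel beaker with brass inside, rim centre at top-view pixel (158,243). The purple one is empty and is left alone. The free hole at (417,217) has a flat black ring, and the other hole holds the hung beaker. Next I'll measure these more precisely.

```bash
cat >> h.py <<'E'
from scipy.optimize import least_squares
def circ(P):
    f=least_squares(lambda p:np.hypot(P[:,0]-p[0],P[:,1]-p[1])-p[2],[*P[:,:2].mean(0),30],loss="soft_l1"); return f.x.round(1),np.abs(f.fun).mean().round(2)
E
python3 - <<'E'
from h import *
t=load("top0.npz"); s=load("side0.npz")
def comps(c,roi,lo,hi):
    x0,y0,x1,y1=roi; g=cv2.cvtColor(c["pixels"],cv2.COLOR_BGR2GRAY)[y0:y1,x0:x1]
    m=((g>=lo)&(g<=hi)).astype(np.uint8); n,l,st,ce=cv2.connectedComponentsWithStats(m)
    for i in range(1,n):
        if st[i,4]>60:
            k,_=cv2.findContours((l==i).astype(np.uint8),cv2.RETR_EXTERNAL,cv2.CHAIN_APPROX_NONE)
            yield st[i],k[0].reshape(-1,2)+[x0,y0]
for n,c,roi,lo,hi,z in [("ring side",s,(300,295,365,350),0,70,171),("ring top",t,(400,195,440,240),0,60,171),]:
    for st,k in comps(c,roi,lo,hi): print(n,st,*circ(plane(c,k,z)))
# rim gray profile for beaker
g=cv2.cvtColor(t["pixels"],cv2.COLOR_BGR2GRAY)
for st,k in comps(t,(143,228,174,258),100,255): print("beaker rim top",st,*circ(plane(t,k,85)))
gs=cv2.cvtColor(s["pixels"],cv2.COLOR_BGR2GRAY)
print(gs[160:200:3,215:250])
print(g[228:260:2,143:176])
# tray corners, can cap
hs=cv2.cvtColor(t["pixels"],cv2.COLOR_BGR2HSV); m=((hs[...,1]>150)&((hs[...,0]<8)|(hs[...,0]>172))).astype(np.uint8); m[:,:305]=0;m[:,340:]=0
ys,xs=np.nonzero(m); sel=ys<240; print("cap",plane(t,[[xs[sel].mean(),ys[sel].mean()]],130),sel.sum())
E
```

```text
ring side [  9   6  47  37 602] [ 535.9 -424.6   36. ] 0.74
ring top [  6  12  24  23 205] [ 535.7 -418.7   33.8] 0.66
beaker rim top [  0   0  31  30 530] [454.3 356.5  41.7] 11.52
[[ 60  61  60  58  73  83  80  88  95  95  94  95  86  79  80  78  79  89
   94  95  95  99 101 100 100 100 107 110 113 117 115 115 116 115 162]
 [ 64  61  61  56 107 150 163 163 178 161 147 146 130 125 124 125 135 137
  129 137 137 162 189 186 180 179 181 181 182 181 181 181 182 182 182]
 [ 62  62  60  57  66 122 150 119  89  94  99 101 103 104 107 107 106 107
  106 104 102 100 122 158 177 179 180 181 182 181 180 180 181 181 181]
 [ 63  61  59  59  60 129 132 129 125 139 156 174 178 173 179 160 145 139
  118 118 125 108  94  88 139 176 184 183 182 182 182 183 183 184 184]
 [ 63  62  61  59  56 127 134 106  99 101 102 104 105 106 106 104 105 103
  104 103 102  99  95  90 115 167 182 183 184 183 185 185 185 187 187]
 [ 63  61  59  59  56  94 129 119 100 101 102 105 105 105 106 105 107 106
  104 103 102 100  97  92 106 163 184 184 184 185 185 186 188 187 189]
 [ 63  63  61  59  57  69 111 112 100 100 101 10
[... 2658 characters left out ...]
130 114  76  61  78  80  75  72  90
   95 119 124  78  50  40  36  37  43  49  78  99 105 107 108]
 [ 73  83  93 109 115 119 116 114 109 111 114 119 113  89  76  73  87 107
   94  59  50  44  41  35  42  46  65  88 103 111 106 107 114]
 [ 68  70  74  85 101 113 115 111 111 112 112 113 115 110  98  88  84  73
   61  62  59  63  71  79  94 101 107 106 102 104 110 111 114]
 [ 70  70  72  75 103 115 115 115 112 113 109 112 116 114 113 112 113 115
  112 103 107 107 107 109 105 109 109 108 107 112 113 114 114]
 [ 72  76  75  76 102 117 115 112 114 114 114 118 116 115 113 114 114 114
  116 115 113 110 114 113 114 114 116 114 117 118 114 114 114]]
cap [[ 522.8743248  -145.64900261  130.        ]] 68
```

```bash
python3 - <<'E'
from h import *
t=load("top0.npz"); s=load("side0.npz")
b=plane(t,[[158.2,243.2]],85); b2=plane(s,[[229.5,166]],85); print("beaker",b,b2)
o1,d1=ray(t,[[158.2,243.2]]);o2,d2=ray(s,[[229.5,166]])
A=np.c_[d1[0],-d2[0]];k=np.linalg.lstsq(A,o2-o1,rcond=None)[0];print("tri",o1+k[0]*d1[0],o2+k[1]*d2[0])
for n,c,(x0,y0,x1,y1),th in [("side",s,(300,295,365,350),[60,75,90,110]),("top",t,(400,195,440,240),[50,60,70,85])]:
  g=cv2.cvtColor(c["pixels"],cv2.COLOR_BGR2GRAY)[y0:y1,x0:x1]
  for h in th:
    m=(g<h).astype(np.uint8); k,_=cv2.findContours(m,cv2.RETR_EXTERNAL,cv2.CHAIN_APPROX_NONE)
    k=max(k,key=cv2.contourArea); k=cv2.convexHull(k).reshape(-1,2)+[x0,y0]
    e=cv2.fitEllipse((k).astype(np.float32)); 
    P=plane(c,k,171);Q=plane(c,k,165); v=c["extrinsics"][:2,3]-P[:,:2].mean(0); near=(P[:,:2]-P[:,:2].mean(0))@v>0
    P[near]=Q[near]; print(n,h,*circ(P),len(P))
# cleaner + hung rim
print(plane(s,[[306,254]],205))
E
```

```text
beaker [[450.02960143 347.79493354  85.        ]] [[451.81544541 346.95004086  85.        ]]
tri [450.10325937 347.93120155  84.3607741 ] [451.87351376 347.91590146  84.56149872]
side 60 [ 536.8 -421.9   34.7] 0.21 26
side 75 [ 536.8 -421.9   34.9] 0.22 28
side 90 [ 536.9 -421.7   35.3] 0.33 27
side 110 [ 536.9 -421.8   35.7] 0.29 25
top 50 [ 536.2 -419.4   33.8] 0.29 18
top 60 [ 536.3 -419.6   34.2] 0.22 17
top 70 [ 536.4 -419.5   34.8] 0.41 20
top 85 [ 536.3 -419.5   35.4] 0.26 19
[[ 526.91551079 -306.0488641   205.        ]]
```

```bash
cat >> h.py <<'E'
from scipy.spatial.transform import Rotation as Ro
from cell import r
def tool(az,lean):
    a,l=np.radians([az,lean]); z=np.array([np.cos(a)*np.sin(l),np.sin(a)*np.sin(l),-np.cos(l)]); y=np.array([np.sin(a),-np.cos(a),0]); return np.c_[np.cross(y,z),y,z]
def to(p=None,R=None,frm=None):
    s=r.sense(); p0,R0=frm or (s["ee_pos"],s["ee_rot"]); p0=np.array(p0);R0=np.array(R0)
    p=p0 if p is None else np.array(p,float); R=R0 if R is None else R
    print("shift/60:",(R0.T@(p-p0)/60).round(2),"rot/10deg:",(np.degrees((Ro.from_matrix(R0).inv()*Ro.from_matrix(R)).as_rotvec())/10).round(2),"t",round(s["time"],2),"q",np.round(s["qpos"],2),"p",np.round(s["ee_pos"],1),"w",round(s["grip_width"],1),"F",np.round(s["contact_force"],1),"gf",np.round(s["gripper_force"],1)); return p,R
E
python3 - <<'E'
from h import *
T=tool(97,50); pg=np.array([449,365,41]); pre=pg-90*T[:,2]; print(pre,T.round(3).tolist())
a=to(pre+[0,0,100]); b=to(None,T,a); 
E
```

```text
[457.40216    296.56989824  98.85088487] [[-0.078, 0.993, -0.093], [0.638, 0.122, 0.76], [0.766, 0.0, -0.643]]
shift/60: [  8.59 -12.54   0.55] rot/10deg: [0. 0. 0.] t 0.1 q [-1.46  0.15  1.44  0.    1.55 -0.13] p [ 138.8 -557.8  230.8] w 85.5 F [0.3 0.9 0.3] gf 0.0
shift/60: [0. 0. 0.] rot/10deg: [ 3.6   4.07 -7.73] t 0.1 q [-1.46  0.15  1.44  0.    1.55 -0.13] p [ 138.8 -557.8  230.8] w 85.5 F [0.3 0.9 0.3] gf 0.0
```

```bash

python3 -m pendant '[{"delta_pos":[0.43,-0.63,0.03],"delta_rot":[0,0,0]},{"delta_pos":[0.43,-0.63,0.03],"delta_rot":[0,0,0]},{"delta_pos":[0.43,-0.63,0.03],"delta_rot":[0,0,0]},{"delta_pos":[0.43,-0.63,0.03],"delta_rot":[0,0,0]},{"delta_pos":[0.43,-0.63,0.03],"delta_rot":[0,0,0]},{"delta_pos":[0.43,-0.63,0.03],"delta_rot":[0,0,0]},{"delta_pos":[0.43,-0.63,0.03],"delta_rot":[0,0,0]},{"delta_pos":[0.43,-0.63,0.03],"delta_rot":[0,0,0]}]' 1 40
python3 -m pendant '[{"delta_pos":[0.43,-0.63,0.03],"delta_rot":[0,0,0]},{"delta_pos":[0.43,-0.63,0.03],"delta_rot":[0,0,0]},{"delta_pos":[0.43,-0.63,0.03],"delta_rot":[0,0,0]},{"delta_pos":[0.43,-0.63,0.03],"delta_rot":[0,0,0]},{"delta_pos":[0.43,-0.63,0.03],"delta_rot":[0,0,0]},{"delta_pos":[0.43,-0.63,0.03],"delta_rot":[0,0,0]}]'
python3 - <<'E'
from h import *
T=tool(97,50); to(np.array([457,297,199]),T)
E
```

```text
time: 1.1
ee_pos: [266.2, -213.3, 216.7]
ee_rot: [[0.971, 0.241, 0.0], [0.241, -0.971, 0.0], [0.0, -0.0, -1.0]]
contact_force: [1.0, 0.4, 0.0]
grip_width: 85.4
gripper_force: 0.0
time: 1.85
ee_pos: [361.7, 44.4, 206.1]
ee_rot: [[0.97, 0.242, 0.0], [0.242, -0.97, -0.0], [0.0, 0.0, -1.0]]
contact_force: [0.6, -0.0, 0.7]
grip_width: 85.2
gripper_force: 0.0
shift/60: [ 2.56 -3.7   0.12] rot/10deg: [ 3.61  4.07 -7.73] t 1.85 q [-0.09 -0.3   1.91  0.    1.53  1.24] p [361.7  44.4 206.1] w 85.2 F [ 0.6 -0.   0.7] gf 0.0
```

```bash

python3 -m pendant '[{"delta_pos":[0.43,-0.62,0.02],"delta_rot":[0,0,0]},{"delta_pos":[0.43,-0.62,0.02],"delta_rot":[0,0,0]},{"delta_pos":[0.43,-0.62,0.02],"delta_rot":[0,0,0]},{"delta_pos":[0.43,-0.62,0.02],"delta_rot":[0,0,0]},{"delta_pos":[0.43,-0.62,0.02],"delta_rot":[0,0,0]},{"delta_pos":[0.43,-0.62,0.02],"delta_rot":[0,0,0]}]'
python3 -m pendant '[{"delta_pos":[0,0,0],"delta_rot":[0.36,0.41,-0.77]},{"delta_pos":[0,0,0],"delta_rot":[0.36,0.41,-0.77]},{"delta_pos":[0,0,0],"delta_rot":[0.36,0.41,-0.77]},{"delta_pos":[0,0,0],"delta_rot":[0.36,0.41,-0.77]},{"delta_pos":[0,0,0],"delta_rot":[0.36,0.41,-0.77]}]'
python3 -m pendant '[{"delta_pos":[0,0,0],"delta_rot":[0.36,0.41,-0.77]},{"delta_pos":[0,0,0],"delta_rot":[0.36,0.41,-0.77]},{"delta_pos":[0,0,0],"delta_rot":[0.36,0.41,-0.77]},{"delta_pos":[0,0,0],"delta_rot":[0.36,0.41,-0.77]},{"delta_pos":[0,0,0],"delta_rot":[0.36,0.41,-0.77]},{"delta_pos":[0,0,0],"delta_rot":[0,0,0]}]'
python3 - <<'E'
from h import *
T=tool(97,50); pg=np.array([449,365,41]); a=to(pg-90*T[:,2],T); to(pg,T,a)
c=r.read_camera("wrist"); cv2.imwrite("pics/w1.png",c["pixels"])
E
```

```text
time: 2.6
ee_pos: [458.1, 298.3, 198.6]
ee_rot: [[0.97, 0.242, -0.0], [0.242, -0.97, -0.0], [-0.0, 0.0, -1.0]]
contact_force: [0.4, -0.1, 0.7]
grip_width: 85.3
gripper_force: 0.0
time: 3.22
ee_pos: [457.7, 296.8, 199.1]
ee_rot: [[0.569, 0.814, 0.118], [0.706, -0.557, 0.437], [0.422, -0.165, -0.891]]
contact_force: [0.7, -0.9, -0.6]
grip_width: 85.5
gripper_force: 0.0
time: 3.98
ee_pos: [458.3, 296.1, 197.7]
ee_rot: [[-0.072, 0.993, -0.089], [0.636, 0.114, 0.763], [0.768, -0.002, -0.64]]
contact_force: [0.6, -0.2, 0.8]
grip_width: 85.3
gripper_force: 0.0
shift/60: [-1.26 -0.01  1.06] rot/10deg: [ 0.03 -0.02 -0.04] t 3.98 q [-0.06  0.08  1.83  0.86  1.48 -0.37] p [458.3 296.1 197.7] w 85.3 F [ 0.6 -0.2  0.8] gf 0.0
shift/60: [ 0.  -0.   1.5] rot/10deg: [0. 0. 0.] t 3.98 q [-0.06  0.08  1.83  0.86  1.48 -0.37] p [458.3 296.1 197.7] w 85.3 F [ 0.6 -0.2  0.8] gf 0.0
```

View pics/w1.png

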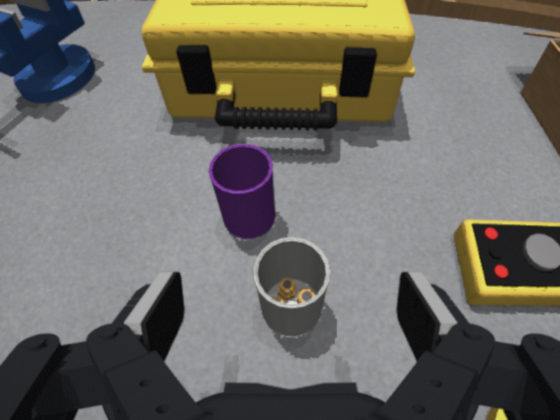

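Wrist view: the beaker is at (291,285), midway between the fingers (165 and 415). The brass is visible inside, and the purple one at (243,190) is clear of the approach.

```bash

python3 -m pendant '[{"delta_pos":[-0.42,0,0.35],"delta_rot":[0,0,0]},{"delta_pos":[-0.42,0,0.35],"delta_rot":[0,0,0]},{"delta_pos":[-0.42,0,0.35],"delta_rot":[0,0,0]},{"delta_pos":[0,0,0.4],"delta_rot":[0,0,0]},{"delta_pos":[0,0,0.4],"delta_rot":[0,0,0]},{"delta_pos":[0,0,0.4],"delta_rot":[0,0,0]},{"delta_pos":[0,0,0.3],"delta_rot":[0,0,0]},{"delta_pos":[0,0,0],"delta_rot":[0,0,0]}]'
python3 - <<'E'
from h import *
T=tool(97,50); pg=np.array([449,365,41]); to(pg,T)
E
python3 -m pendant '[{"delta_pos":[0,0,0],"delta_rot":[0,0,0]},{"delta_pos":[0,0,0],"delta_rot":[0,0,0]},{"delta_pos":[0,0,0],"delta_rot":[0,0,0]},{"delta_pos":[0,0,0],"delta_rot":[0,0,0]},{"delta_pos":[0,0,0],"delta_rot":[0,0,0]},{"delta_pos":[0,0,0],"delta_rot":[0,0,0]},{"delta_pos":[0,0,0],"delta_rot":[0,0,0]},{"delta_pos":[0,0,0],"delta_rot":[0,0,0]}]' -1 60
python3 - <<'E'
from h import *
c=r.read_camera("wrist"); cv2.imwrite("pics/w2.png",c["pixels"])
E
```

```text
time: 5.03
ee_pos: [449.3, 366.1, 42.7]
ee_rot: [[-0.075, 0.993, -0.09], [0.636, 0.117, 0.762], [0.768, -0.0, -0.641]]
contact_force: [-0.7, 0.7, 0.2]
grip_width: 85.2
gripper_force: 0.0
shift/60: [-0.03 -0.01  0.  ] rot/10deg: [ 0.02 -0.02 -0.02] t 5.03 q [ 0.09  0.3   1.95  0.98  1.18 -0.56] p [449.3 366.1  42.7] w 85.2 F [-0.7  0.7  0.2] gf 0.0
time: 6.02
ee_pos: [450.6, 365.1, 43.7]
ee_rot: [[-0.075, 0.993, -0.087], [0.635, 0.115, 0.763], [0.768, 0.002, -0.64]]
contact_force: [-1.7, -3.6, 6.7]
grip_width: 55.8
gripper_force: 63.4
```

View pics/w2.png

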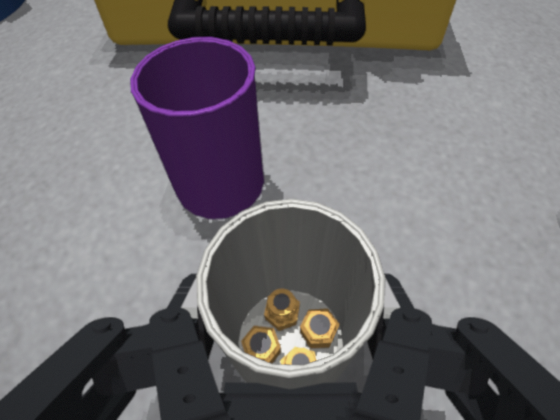

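Gripped: the wrist view shows all four fittings inside, (283,305), (320,325), (260,343) and (300,360). Now lift and carry to the tray.

```bash
cat > plan.py <<'E'
from h import *
m=np.array([.446,.772,-.454]); P0=tool(60,50)
def Rp(d): return P0@Ro.from_rotvec([0,-np.radians(d),0]).as_matrix()
mouth=np.array([459,-15,102.]); G=mouth-29*m; PT=G+19*Rp(117)[:,2]
E
python3 - <<'E'
from plan import *
print((Rp(117)@P0.T@[0,0,1]).round(3),PT,Rp(117).round(2).tolist())
s=r.sense(); a=to(s["ee_pos"]+[0,0,130]); 
b=to(PT+[0,0,80],None,a); b=to(None,P0,b); to(PT,Rp(117),b)
E
```

```text
[ 0.446  0.772 -0.454] [437.32120389 -52.53443116 107.74210856] [[0.2, 0.87, -0.46], [0.34, -0.5, -0.8], [-0.92, 0.0, -0.39]]
shift/60: [ 1.66  0.   -1.39] rot/10deg: [0. 0. 0.] t 6.08 q [ 0.09  0.3   1.94  0.98  1.18 -0.57] p [450.6 365.1  43.7] w 56.0 F [-1.6 -3.   5.9] gf 63.4
shift/60: [-4.23 -1.02 -5.44] rot/10deg: [0. 0. 0.] t 6.08 q [ 0.09  0.3   1.94  0.98  1.18 -0.57] p [450.6 365.1  43.7] w 56.0 F [-1.6 -3.   5.9] gf 63.4
shift/60: [0. 0. 0.] rot/10deg: [-2.8  -0.02  2.36] t 6.08 q [ 0.09  0.3   1.94  0.98  1.18 -0.57] p [450.6 365.1  43.7] w 56.0 F [-1.6 -3.   5.9] gf 63.4
shift/60: [-1.02  0.    0.86] rot/10deg: [  0.  -11.7  -0. ] t 6.08 q [ 0.09  0.3   1.94  0.98  1.18 -0.57] p [450.6 365.1  43.7] w 56.0 F [-1.6 -3.   5.9] gf 63.4
```

```bash

python3 -m pendant '[{"delta_pos":[0.2,0,-0.17],"delta_rot":[0,0,0]},{"delta_pos":[0.4,0,-0.33],"delta_rot":[0,0,0]},{"delta_pos":[0.4,0,-0.33],"delta_rot":[0,0,0]},{"delta_pos":[0.4,0,-0.33],"delta_rot":[0,0,0]},{"delta_pos":[0.26,0,-0.23],"delta_rot":[0,0,0]}]'
python3 -m pendant '[{"delta_pos":[-0.3,-0.07,-0.38],"delta_rot":[0,0,0]},{"delta_pos":[-0.3,-0.07,-0.38],"delta_rot":[0,0,0]},{"delta_pos":[-0.3,-0.07,-0.38],"delta_rot":[0,0,0]},{"delta_pos":[-0.3,-0.07,-0.38],"delta_rot":[0,0,0]},{"delta_pos":[-0.3,-0.07,-0.38],"delta_rot":[0,0,0]},{"delta_pos":[-0.3,-0.07,-0.38],"delta_rot":[0,0,0]},{"delta_pos":[-0.3,-0.07,-0.38],"delta_rot":[0,0,0]}]'
python3 -m pendant '[{"delta_pos":[-0.3,-0.07,-0.38],"delta_rot":[0,0,0]},{"delta_pos":[-0.3,-0.07,-0.38],"delta_rot":[0,0,0]},{"delta_pos":[-0.3,-0.07,-0.38],"delta_rot":[0,0,0]},{"delta_pos":[-0.3,-0.07,-0.38],"delta_rot":[0,0,0]},{"delta_pos":[-0.3,-0.07,-0.38],"delta_rot":[0,0,0]},{"delta_pos":[-0.3,-0.07,-0.38],"delta_rot":[0,0,0]},{"delta_pos":[-0.3,-0.07,-0.38],"delta_rot":[0,0,0]}]'
python3 - <<'E'
from plan import *
b=to(PT+[0,0,80],P0)
E
```

```text
time: 6.7
ee_pos: [450.1, 364.9, 175.0]
ee_rot: [[-0.077, 0.993, -0.087], [0.636, 0.116, 0.763], [0.768, 0.003, -0.64]]
contact_force: [0.5, 1.1, -3.0]
grip_width: 55.8
gripper_force: 64.0
time: 7.58
ee_pos: [444.1, 158.6, 178.4]
ee_rot: [[-0.075, 0.993, -0.088], [0.636, 0.116, 0.763], [0.768, 0.001, -0.641]]
contact_force: [0.4, 0.2, -2.3]
grip_width: 55.6
gripper_force: 64.1
time: 8.45
ee_pos: [438.5, -46.7, 183.8]
ee_rot: [[-0.075, 0.993, -0.088], [0.636, 0.116, 0.763], [0.768, 0.001, -0.641]]
contact_force: [-0.0, 0.4, -2.5]
grip_width: 55.7
gripper_force: 64.1
shift/60: [-0.01 -0.03 -0.11] rot/10deg: [-2.81 -0.02  2.35] t 8.45 q [-0.7   0.21  1.71  0.59  1.88 -0.83] p [438.5 -46.7 183.8] w 55.7 F [-0.   0.4 -2.5] gf 64.1
```

```bash

python3 -m pendant '[{"delta_pos":[0,0,-0.11],"delta_rot":[-0.7,0,0.59]},{"delta_pos":[0,0,0],"delta_rot":[-0.7,0,0.59]},{"delta_pos":[0,0,0],"delta_rot":[-0.7,0,0.59]},{"delta_pos":[0,0,0],"delta_rot":[-0.7,0,0.59]}]'
python3 -m pendant '[{"delta_pos":[0,0,0],"delta_rot":[0,-0.7,0]},{"delta_pos":[0,0,0],"delta_rot":[0,-0.7,0]},{"delta_pos":[0,0,0],"delta_rot":[0,-0.7,0]},{"delta_pos":[0,0,0],"delta_rot":[0,-0.7,0]},{"delta_pos":[0,0,0],"delta_rot":[0,-0.7,0]},{"delta_pos":[0,0,0],"delta_rot":[0,-0.7,0]}]'
python3 - <<'E'
from plan import *
to(PT+[0,0,80],Rp(85)); to(PT+[0,0,0],Rp(117))
E
```

```text
time: 8.95
ee_pos: [439.2, -51.0, 187.8]
ee_rot: [[0.325, 0.863, 0.386], [0.552, -0.504, 0.664], [0.768, -0.003, -0.641]]
contact_force: [-0.5, 0.4, -1.5]
grip_width: 55.1
gripper_force: 64.2
time: 9.7
ee_pos: [439.3, -50.8, 188.5]
ee_rot: [[0.496, 0.866, 0.068], [0.858, -0.5, 0.12], [0.138, -0.001, -0.99]]
contact_force: [0.3, 1.1, -2.4]
grip_width: 55.9
gripper_force: 64.3
shift/60: [-0.04 -0.01  0.01] rot/10deg: [-0.01 -4.29  0.  ] t 9.7 q [-0.39 -0.14  1.83  0.14  1.44  0.12] p [439.3 -50.8 188.5] w 55.9 F [ 0.3  1.1 -2.4] gf 64.3
shift/60: [-0.23 -0.01  1.33] rot/10deg: [-0.01 -7.49  0.  ] t 9.7 q [-0.39 -0.14  1.83  0.14  1.44  0.12] p [439.3 -50.8 188.5] w 55.9 F [ 0.3  1.1 -2.4] gf 64.3
```

```bash

python3 -m pendant '[{"delta_pos":[0,0,0],"delta_rot":[0,-0.7,0]},{"delta_pos":[0,0,0],"delta_rot":[0,-0.7,0]},{"delta_pos":[0,0,0],"delta_rot":[0,-0.7,0]},{"delta_pos":[0,0,0],"delta_rot":[0,-0.7,0]},{"delta_pos":[0,0,0],"delta_rot":[0,-0.7,0]},{"delta_pos":[0,0,0],"delta_rot":[0,-0.6,0]}]'
python3 - <<'E'
from plan import *
to(PT+[0,0,80],Rp(85)); s=r.sense(); R=s["ee_rot"]; B=R@P0.T@[0,0,1]; print("tilt",np.degrees(np.arccos(B[2])))
a=to(PT); to(None,Rp(117),a)
E
```

```text
time: 10.45
ee_pos: [439.4, -50.3, 188.1]
ee_rot: [[0.418, 0.866, -0.273], [0.727, -0.5, -0.472], [-0.545, -0.001, -0.838]]
contact_force: [-1.0, -0.2, -2.8]
grip_width: 56.1
gripper_force: 64.2
shift/60: [-0.04 -0.01  0.03] rot/10deg: [-0.01 -0.2   0.01] t 10.45 q [ 0.05  0.12  1.66 -0.48  1.68  0.6 ] p [439.4 -50.3 188.1] w 56.1 F [-1.  -0.2 -2.8] gf 64.2
tilt 83.02617297750331
shift/60: [ 0.69 -0.01  1.15] rot/10deg: [0. 0. 0.] t 10.45 q [ 0.05  0.12  1.66 -0.48  1.68  0.6 ] p [439.4 -50.3 188.1] w 56.1 F [-1.  -0.2 -2.8] gf 64.2
shift/60: [0. 0. 0.] rot/10deg: [-0.   -3.4   0.01] t 10.45 q [ 0.05  0.12  1.66 -0.48  1.68  0.6 ] p [439.4 -50.3 188.1] w 56.1 F [-1.  -0.2 -2.8] gf 64.2
```

```bash

python3 -m pendant '[{"delta_pos":[0.17,0,0.29],"delta_rot":[0,0,0]},{"delta_pos":[0.17,0,0.29],"delta_rot":[0,0,0]},{"delta_pos":[0.17,0,0.29],"delta_rot":[0,0,0]},{"delta_pos":[0.17,0,0.29],"delta_rot":[0,0,0]}]'
python3 -m pendant '[{"delta_pos":[0,0,0],"delta_rot":[0,-0.6,0]},{"delta_pos":[0,0,0],"delta_rot":[0,-0.6,0]},{"delta_pos":[0,0,0],"delta_rot":[0,-0.6,0]},{"delta_pos":[0,0,0],"delta_rot":[0,-0.6,0]},{"delta_pos":[0,0,0],"delta_rot":[0,-0.6,0]},{"delta_pos":[0,0,0],"delta_rot":[0,-0.5,0]},{"delta_pos":[0,0,0],"delta_rot":[0,0,0]},{"delta_pos":[0,0,0],"delta_rot":[0,0,0]}]'
python3 -m pendant '[{"delta_pos":[0,0,0],"delta_rot":[0,0,0]},{"delta_pos":[0,0,0],"delta_rot":[0,0,0]},{"delta_pos":[0,0,0],"delta_rot":[0,0,0]},{"delta_pos":[0,0,0],"delta_rot":[0,0,0]},{"delta_pos":[0,0,0],"delta_rot":[0,0,0]},{"delta_pos":[0,0,0],"delta_rot":[0,0,0]}]'
python3 - <<'E'
from plan import *
to(PT,Rp(117)); s=r.sense(); R=s["ee_rot"]; B=R@P0.T@[0,0,1]; print("tilt",np.degrees(np.arccos(B[2])))
c=r.read_camera("side")["pixels"][150:330,140:380];d=r.read_camera("wrist")["pixels"]
cv2.imwrite("pics/pour.png",np.vstack([cv2.resize(c,(400,300)),cv2.resize(d,(400,300))]))
E
```

```text
time: 10.95
ee_pos: [437.1, -53.9, 105.8]
ee_rot: [[0.42, 0.866, -0.272], [0.729, -0.5, -0.468], [-0.541, -0.002, -0.841]]
contact_force: [0.2, 0.0, -1.9]
grip_width: 55.7
gripper_force: 64.3
time: 11.95
ee_pos: [437.5, -53.8, 107.0]
ee_rot: [[0.188, 0.866, -0.463], [0.33, -0.5, -0.801], [-0.925, -0.002, -0.38]]
contact_force: [0.0, 0.1, -1.5]
grip_width: 55.9
gripper_force: 64.8
time: 12.7
ee_pos: [437.5, -53.4, 107.1]
ee_rot: [[0.186, 0.867, -0.463], [0.328, -0.499, -0.802], [-0.926, -0.002, -0.377]]
contact_force: [-0.1, 0.4, -2.0]
grip_width: 55.7
gripper_force: 64.8
shift/60: [-0.01 -0.01 -0.01] rot/10deg: [0.   0.08 0.02] t 12.7 q [ 0.21  0.54  1.63 -0.8   1.87  0.87] p [437.5 -53.4 107.1] w 55.7 F [-0.1  0.4 -2. ] gf 64.8
tilt 117.82884448041165
```

View pics/pour.png

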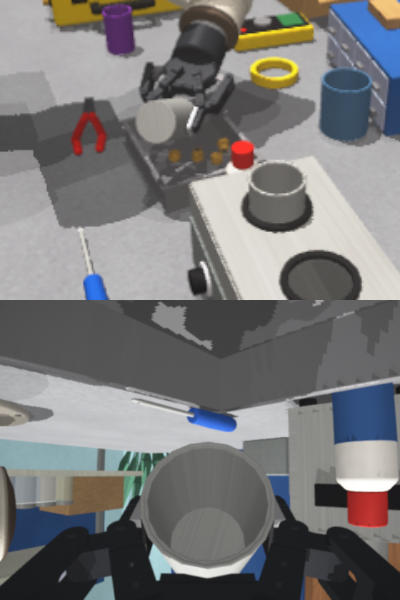

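The wrist view shows the beaker empty. The side view shows four brass fittings lying in the tray at (175,155), (198,155), (217,158) and (222,143) in the crop. Next: raise, then bring the beaker upright.

```bash

python3 - <<'E'
from plan import *
a=to(PT+[0,0,110]); to(None,P0,a)
E
python3 -m pendant '[{"delta_pos":[-0.4,0,-0.17],"delta_rot":[0,0,0]},{"delta_pos":[-0.45,0,-0.18],"delta_rot":[0,0,0]},{"delta_pos":[-0.45,0,-0.18],"delta_rot":[0,0,0]},{"delta_pos":[-0.4,0,-0.16],"delta_rot":[0,0,0]}]'
python3 -m pendant '[{"delta_pos":[0,0,0],"delta_rot":[0,0.7,0]},{"delta_pos":[0,0,0],"delta_rot":[0,0.75,0]},{"delta_pos":[0,0,0],"delta_rot":[0,0.75,0]},{"delta_pos":[0,0,0],"delta_rot":[0,0.75,0]},{"delta_pos":[0,0,0],"delta_rot":[0,0.75,0]},{"delta_pos":[0,0,0],"delta_rot":[0,0.75,0]},{"delta_pos":[0,0,0],"delta_rot":[0,0.75,0]},{"delta_pos":[0,0,0],"delta_rot":[0,0.75,0]}]'
python3 -m pendant '[{"delta_pos":[0,0,0],"delta_rot":[0,0.75,0]},{"delta_pos":[0,0,0],"delta_rot":[0,0.75,0]},{"delta_pos":[0,0,0],"delta_rot":[0,0.75,0]},{"delta_pos":[0,0,0],"delta_rot":[0,0.75,0]},{"delta_pos":[0,0,0],"delta_rot":[0,0.75,0]},{"delta_pos":[0,0,0],"delta_rot":[0,0.75,0]},{"delta_pos":[0,0,0],"delta_rot":[0,0.7,0]}]'
cat >> plan.py <<'E'
F=tool(30,50); FT=np.array([536.6,-420.5,181])+17.5*np.array([np.cos(np.pi/6),.5,0])+[0,0,43.7]
E
python3 - <<'E'
from plan import *
to(None,P0); a=to([440,-52,300]); b=to(None,F,a); c=to(FT+[0,0,75],F,b); to(FT,F,c)
E
```

```text
shift/60: [-1.7  -0.01 -0.71] rot/10deg: [0. 0. 0.] t 12.8 q [ 0.21  0.54  1.63 -0.8   1.87  0.87] p [437.5 -53.4 107.1] w 55.5 F [-0.4 -0.3 -1.2] gf 64.8
shift/60: [0. 0. 0.] rot/10deg: [-2.000e-02  1.178e+01  1.000e-02] t 12.8 q [ 0.21  0.54  1.63 -0.8   1.87  0.87] p [437.5 -53.4 107.1] w 55.5 F [-0.4 -0.3 -1.2] gf 64.8
time: 13.3
ee_pos: [437.5, -53.7, 220.0]
ee_rot: [[0.188, 0.866, -0.463], [0.328, -0.499, -0.802], [-0.926, -0.001, -0.378]]
contact_force: [0.4, 0.3, -1.3]
grip_width: 55.7
gripper_force: 64.8
time: 14.3
ee_pos: [437.3, -53.7, 219.3]
ee_rot: [[0.493, 0.867, -0.07], [0.859, -0.498, -0.122], [-0.141, 0.001, -0.99]]
contact_force: [-0.6, 0.1, -2.2]
grip_width: 55.6
gripper_force: 64.7
time: 15.18
ee_pos: [437.1, -53.9, 218.8]
ee_rot: [[0.358, 0.867, 0.346], [0.627, -0.498, 0.6], [0.692, 0.002, -0.722]]
contact_force: [0.4, 0.4, -1.8]
grip_width: 55.7
gripper_force: 64.8
shift/60: [0. 0. 0.] rot/10deg: [-0.    0.62  0.02] t 15.18 q [-0.84 -0.14  1.94  0.72  1.62 -0.39] p [437.1 -53.9 218.8] w 55.7 F [ 0.4  0.4 -1.8] gf 64.8
shift/60: [ 0.97  0.03 -0.94] rot/10deg: [0. 0. 0.] t 15.18 q [-0.84 -0.14  1.94  0.72  1.62 -0.39] p [437.1 -53.9 218.8] w 55.7 F [ 0.4  0.4 -1.8] gf 64.8
shift/60: [0. 0. 0.] rot/10deg: [-2.2   0.6   2.07] t 15.18 q [-0.84 -0.14  1.94  0.72  1.62 -0.39] p [437.1 -53.9 218.8] w 55.7 F [ 0.4  0.4 -1.8] gf 64.8
shift/60: [-0.89  6.12 -1.06] rot/10deg: [0. 0. 0.] t 15.18 q [-0.84 -0.14  1.94  0.72  1.62 -0.39] p [437.1 -53.9 218.8] w 55.7 F [ 0.4  0.4 -1.8] gf 64.8
shift/60: [-0.96  0.    0.8 ] rot/10deg: [0. 0. 0.] t 15.18 q [-0.84 -0.14  1.94  0.72  1.62 -0.39] p [437.1 -53.9 218.8] w 55.7 F [ 0.4  0.4 -1.8] gf 64.8
```

```bash

python3 -m pendant '[{"delta_pos":[0.32,0,-0.31],"delta_rot":[0,0,0]},{"delta_pos":[0.32,0,-0.31],"delta_rot":[0,0,0]},{"delta_pos":[0.32,0,-0.31],"delta_rot":[0,0,0]},{"delta_pos":[0,0,0],"delta_rot":[-0.55,0.15,0.52]},{"delta_pos":[0,0,0],"delta_rot":[-0.55,0.15,0.52]},{"delta_pos":[0,0,0],"delta_rot":[-0.55,0.15,0.52]},{"delta_pos":[0,0,0],"delta_rot":[-0.55,0.15,0.52]},{"delta_pos":[0,0,0],"delta_rot":[0,0,0]}]'
python3 - <<'E'
from plan import *
c=to(FT+[0,0,75],F)
E
```

```text
time: 16.18
ee_pos: [438.3, -50.1, 298.3]
ee_rot: [[0.56, 0.499, 0.661], [0.323, -0.867, 0.379], [0.763, 0.001, -0.647]]
contact_force: [0.1, 0.7, -1.4]
grip_width: 55.7
gripper_force: 64.8
shift/60: [-0.87  6.17 -1.05] rot/10deg: [0.01 0.03 0.  ] t 16.18 q [-0.93 -0.49  2.07  0.86  1.47  0.07] p [438.3 -50.1 298.3] w 55.7 F [ 0.1  0.7 -1.4] gf 64.8
```

```bash

python3 -m pendant '[{"delta_pos":[-0.07,0.47,-0.08],"delta_rot":[0,0,0]},{"delta_pos":[-0.07,0.47,-0.08],"delta_rot":[0,0,0]},{"delta_pos":[-0.07,0.47,-0.08],"delta_rot":[0,0,0]},{"delta_pos":[-0.07,0.47,-0.08],"delta_rot":[0,0,0]},{"delta_pos":[-0.07,0.47,-0.08],"delta_rot":[0,0,0]},{"delta_pos":[-0.07,0.47,-0.08],"delta_rot":[0,0,0]},{"delta_pos":[-0.07,0.47,-0.08],"delta_rot":[0,0,0]}]'
python3 -m pendant '[{"delta_pos":[-0.07,0.47,-0.08],"delta_rot":[0,0,0]},{"delta_pos":[-0.07,0.47,-0.08],"delta_rot":[0,0,0]},{"delta_pos":[-0.07,0.47,-0.08],"delta_rot":[0,0,0]},{"delta_pos":[-0.07,0.47,-0.08],"delta_rot":[0,0,0]},{"delta_pos":[-0.07,0.47,-0.08],"delta_rot":[0,0,0]},{"delta_pos":[0,0.47,-0.07],"delta_rot":[0,0.03,0]},{"delta_pos":[0,0,0],"delta_rot":[0,0,0]},{"delta_pos":[0,0,0],"delta_rot":[0,0,0]}]'
python3 - <<'E'
from plan import *
a=to(FT+[0,0,75],F);to(FT,F,a)
from h import *
ims=[]
for n in("side","top"):
    c=r.read_camera(n); np.savez(f"{n}1.npz",**{k:np.array(v) for k,v in c.items()}); ims.append(c["pixels"])
a=cv2.resize(ims[0][150:360,230:430],None,fx=2.8,fy=2.8)[:588,:400] if 0 else cv2.resize(ims[0][150:360,250:400],(400,560)); b=cv2.resize(ims[1][180:260,340:460],(400,267))
cv2.imwrite("pics/over.png",np.hstack([a,np.vstack([b,np.zeros((293,400,3),np.uint8)])]))
E
```

```text
time: 17.05
ee_pos: [498.9, -245.5, 296.2]
ee_rot: [[0.561, 0.501, 0.659], [0.323, -0.865, 0.383], [0.762, -0.002, -0.647]]
contact_force: [0.4, 0.5, -1.9]
grip_width: 55.5
gripper_force: 64.8
time: 18.05
ee_pos: [552.2, -408.5, 297.3]
ee_rot: [[0.558, 0.499, 0.663], [0.319, -0.866, 0.384], [0.766, -0.003, -0.643]]
contact_force: [-0.8, 0.3, -2.2]
grip_width: 55.6
gripper_force: 64.8
shift/60: [ 0.01  0.04 -0.05] rot/10deg: [-0.01  0.   -0.02] t 18.05 q [-1.13  0.29  1.37  0.87  1.58 -0.12] p [ 552.2 -408.5  297.3] w 55.6 F [-0.8  0.3 -2.2] gf 64.8
shift/60: [-0.96  0.    0.8 ] rot/10deg: [0. 0. 0.] t 18.05 q [-1.13  0.29  1.37  0.87  1.58 -0.12] p [ 552.2 -408.5  297.3] w 55.6 F [-0.8  0.3 -2.2] gf 64.8
```

View pics/over.png

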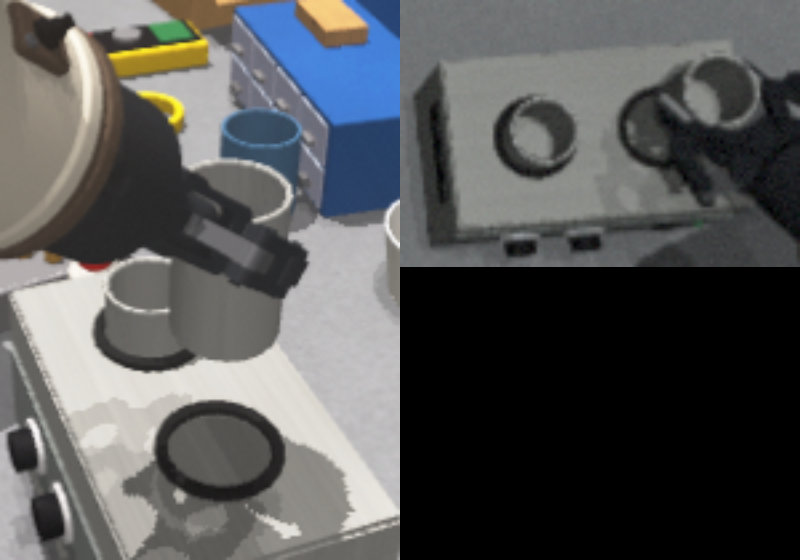

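The beaker is held upright over the free hole. Side crop: bottom edge lowest at (225,357), ring centre at (220,450). I'll compare its measured position with the prediction.

```bash

python3 - <<'E'
from plan import *
s=load("side1.npz"); t=load("top1.npz"); q=r.sense(); p=q["ee_pos"]
c=p-17.5*np.array([np.cos(np.pi/6),.5,0])-[0,0,43.7]; print("pred bottom",c)
th=np.linspace(0,2*np.pi,180)
def ring(z,R=29): return c+np.c_[R*np.cos(th),R*np.sin(th),0*th+z]
for n,cam in(("side",s),("top",t)):
    for z in(0,85):
        k=proj(cam,ring(z)); print(n,z,"x",k[:,0].min().round(1),k[:,0].max().round(1),"y",k[:,1].min().round(1),k[:,1].max().round(1))
g=cv2.cvtColor(s["pixels"],cv2.COLOR_BGR2GRAY)
for row in (208,212,216,220): print("rim",row,g[row,312:372])
for row in (268,271,274,277): print("low",row,g[row,305:365])
print("col",g[270:292,330],g[270:292,336]); print("rimtop",g[203:222,340])
gt=cv2.cvtColor(t["pixels"],cv2.COLOR_BGR2GRAY); print(gt[190:226:2,420:455])
E
```

```text
pred bottom [ 537.0615262  -416.97891378  254.09470568]
side 0 x 312.9 354.5 y 258.7 285.3
side 85 x 314.1 359.2 y 208.9 232.9
top 0 x 415.4 436.6 y 201.9 222.6
top 85 x 425.2 447.8 y 195.3 217.3
rim 208 [ 47  49  50  48  47  55 160 188 188 189 188 189 188 188 188 189 189 191
 190 188 134  80  70  72  71  71  72  70  70  71  73  73  73  75  75  76
  76  76  76  77  75  75  73  74  72  73  71  70  68  67  89 107 109 126
 165 145 115 112 109 117]
rim 212 [ 45  44  46  46  45  44 107 153 193 210 204 188 183 153 130 127 127 120
 111 106 105 105 106 106 106 106 105 105 114 122 133 132 129 152 206 212
 201 190 182 123  79  75  74  74  73  71  71  70  67  65 105 110 111 110
 108 111 125 178 134  88]
rim 216 [ 44  43  43  43  43  45  49  50  47  44  43  44  47  59  77  99 104 104
 104 105 105 104 104 106 106 107 106 104 104 106 106 103 101 101 100 100
 100  98 100 100 118 152 201 200 148  88  70  69  65  63  89 132 138 114
 110 110 110 111 117  78]
rim 220 [ 42  43  43  43  43  42  45  42  44  43  45  44  44  44  43  44  51  75
  99 105 105 105 104 106 107 105 105 105 104 106 105 104 102 101
[... 3302 characters left out ...]
  67  54  37  50  80 107 130 139 127  98  79  79
   79  97 129 139 114  99  76  63  52  33  31  30  20  25   9  21  23]
 [ 31  17  13  24  13  29  29  29  32  27  27  36  39  40  33  41  55  70
   78  86  72  70  55  40  36  22  22  35  32  23  32  31  29  15  29]
 [ 40  35  21  24  25  21  27  24  24  32  24  36  22  27  29  29  34  22
   31  27  31  26  29  38  16  25  27  32  27  31  37  35  29  32  32]
 [ 52  31  31  32  24  26  38  27  29  24  20  20  15  16  18  28   2  24
   27  34  29  29  29  24  20  30  33  33  29  30  37  30  28  24  34]
 [ 46  27  30  26  28  23  32  28  17  34  26  21  15  21   8  19  20  19
   26  14  28  24  19  25  23  15  30  30  24  25  22  22  17  26   7]]
```

The prediction matches both views to within a pixel: side-view bottom edge at 313–355, lowest row 285, and top-view rim at 425–448. Lowering now.

```bash

python3 -m pendant '[{"delta_pos":[-0.19,0.01,0.15],"delta_rot":[0,0,0]},{"delta_pos":[-0.19,0.01,0.15],"delta_rot":[0,0,0]},{"delta_pos":[-0.19,0.01,0.15],"delta_rot":[0,0,0]},{"delta_pos":[-0.19,0.01,0.15],"delta_rot":[0,0,0]},{"delta_pos":[-0.1,0,0.08],"delta_rot":[0,0,0]},{"delta_pos":[-0.06,0,0.04],"delta_rot":[0,0,0]},{"delta_pos":[0,0,0],"delta_rot":[0,0,0]},{"delta_pos":[0,0,0],"delta_rot":[0,0,0]}]'
python3 - <<'E'
from plan import *
to(FT,F); ims=[]
q=r.sense(); p=q["ee_pos"]
c=p-17.5*np.array([np.cos(np.pi/6),.5,0])-[0,0,43.7]; print("pred bottom",c)
for n in("side","top"):
    cc=r.read_camera(n); np.savez(f"{n}2.npz",**{k:np.array(v) for k,v in cc.items()}); ims.append(cc["pixels"])
    th=np.linspace(0,2*np.pi,180)
    for z in (0,85):
        k=proj(cc,c+np.c_[29*np.cos(th),29*np.sin(th),0*th+z]); print(n,z,"x",k[:,0].min().round(1),k[:,0].max().round(1),"y",k[:,1].min().round(1),k[:,1].max().round(1))
g=cv2.cvtColor(ims[0],cv2.COLOR_BGR2GRAY)
for row in (308,312,316): print(row,g[row,303:363])
for col in (326,332,337): print(col,g[315:345,col])
a=cv2.resize(ims[0][200:360,270:390],(450,600),interpolation=cv2.INTER_CUBIC); b=cv2.resize(ims[1][190:270,230:440],(350,133)); b2=cv2.resize(ims[1][185:265,360:460],(350,280),interpolation=cv2.INTER_CUBIC)
cv2.imwrite("pics/fin.png",np.hstack([a,np.vstack([b,b2,np.zeros((187,350,3),np.uint8)])]))
E
```

```text
time: 19.15
ee_pos: [551.4, -412.0, 228.1]
ee_rot: [[0.558, 0.497, 0.664], [0.317, -0.868, 0.382], [0.766, -0.003, -0.642]]
contact_force: [0.7, -0.3, -2.4]
grip_width: 56.1
gripper_force: 64.8
shift/60: [-0.04 -0.    0.04] rot/10deg: [ 0.01 -0.   -0.02] t 19.15 q [-1.13  0.33  1.46  0.87  1.49 -0.22] p [ 551.4 -412.   228.1] w 56.1 F [ 0.7 -0.3 -2.4] gf 64.8
pred bottom [ 536.29019916 -420.75837281  184.35896937]
side 0 x 312.2 351.5 y 296.1 324.3
side 85 x 313.3 355.7 y 252.0 278.4
top 0 x 409.6 429.7 y 207.1 226.8
top 85 x 418.5 439.9 y 201.1 222.0
308 [192 191 190 188 185 184 185 154  79  53  73  80  82  84  89  90  90  92
  94  96  96  97 100 100 101 101 100 100 100 101 103 102 104 102 101 101
 100  99  99  98  99  97  96  94  94  92  93  90  84 169 210 210 211 212
 212 208 209 211 215 216]
312 [191 192 191 190 187 151  72  27  27  25  69  80  81  84  88  90  89  93
  95  95  96  99 100  99 100 100  99  99  99 101 102 104 103 102 101 101
  98  99  98  96  96  96  96  95  94  92  90  85  68  37  40  82 190 210
 210 210 211 209 208 210]
316 [ 87  88  88  89  91  51  27  28  26  37  79  87  85  86  89  89  92  94
  95  96  97  99 100 100 101 100 100  98  99 102 104 102 102 101 101 100
 100  99  99  98  97  96  95  94  94  92  89  79  38  34  36  35  42  78
 131 138 184 188 212 213]
326 [100 100 101  99 100 100  99  97  91  89  88  86  86  86  87  78  53  24
  23  24  29  33  70  86  86  84  85  85  97 104]
332 [101 102 102 102 103 102 102 102  98  89  85  86  86  87  87  89  81  54
  24  23  23  26  35  72  86  85  85  86  99 129]
337 [101 101 101 101 100 101 100 101  95  79  80  85  86  86  86  86  72  40
  23  23  23  24  45  76 146 171 126  90  87  87]
```

View pics/fin.png

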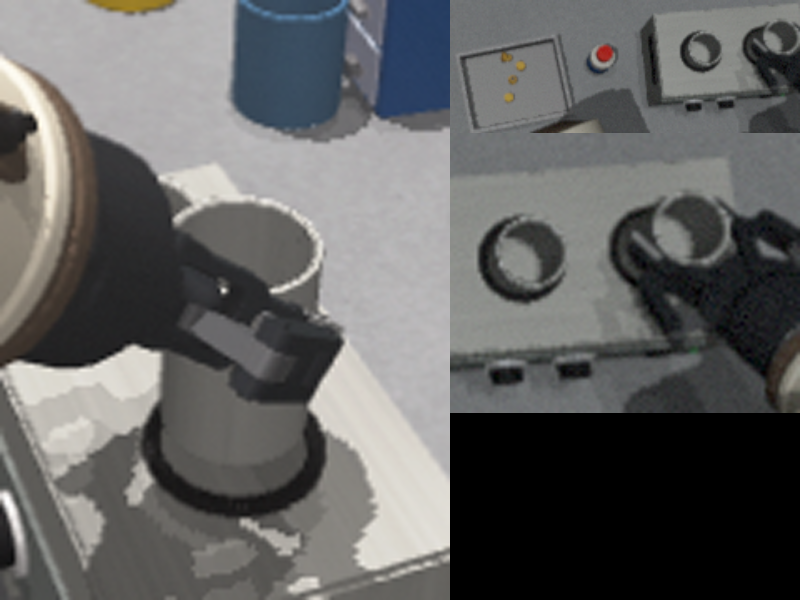

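The final picture shows four fittings in the tray, at top-crop (505,58), (521,65), (514,80) and (508,97). The beaker is upright and concentric with the ring (beaker side x 312–351, ring 309–355), bottom about 184 mm. Lower 3 mm, let it settle and hand in.

```bash

python3 -m pendant '[{"delta_pos":[-0.04,0,0.03],"delta_rot":[0,0,0]},{"delta_pos":[0,0,0],"delta_rot":[0,0,0]},{"delta_pos":[0,0,0],"delta_rot":[0,0,0]},{"delta_pos":[0,0,0],"delta_rot":[0,0,0]},{"delta_pos":[0,0,0],"delta_rot":[0,0,0]},{"delta_pos":[0,0,0],"delta_rot":[0,0,0]}]'
python3 - <<'E'
from plan import *
to(FT,F); print(np.abs(r.sense()["dq"]).max()); print(r.sign_off())
E
```

```text
time: 20.0
ee_pos: [551.2, -412.0, 224.6]
ee_rot: [[0.559, 0.497, 0.664], [0.317, -0.868, 0.383], [0.766, -0.003, -0.642]]
contact_force: [0.1, 0.1, -2.0]
grip_width: 55.6
gripper_force: 64.8
shift/60: [0.01 0.   0.01] rot/10deg: [ 0.   -0.   -0.03] t 20.0 q [-1.13  0.33  1.46  0.87  1.49 -0.22] p [ 551.2 -412.   224.6] w 55.6 F [ 0.1  0.1 -2. ] gf 64.8
0.001111307731045846
the job is handed in; nothing more can be done
None
```

All four fittings are in the tray, and the job was handed in at 20 s of robot time with the beaker held upright and still, centred over the free ring to within about 1–2 mm, its bottom about 1 cm above it.

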